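# Carry the tote of loose rollers and lock it on the machine dock

### The arm

A 7-joint arm with a two-finger parallel gripper is mounted at the origin on a cart in front of the work surface, level with it; the furniture and walls round the work are solid. World frame = base frame: x ahead of the robot, y to its left, z up, the work surface at z = 0. Lengths are in m, angles in degrees, forces in N, time in s.
With the tool pointing down it reaches from about 0.425 to 1.025 m from the base axis. Payload 3.6 kg.
Tool frame: the origin (TCP) lies between the finger pads; the fingertips stand 17 mm ahead of it and the grasp point (between the pads) lies 2 mm behind it; z points along the fingers, y is the line along which they close (so a half turn about z gives the same grasp; the last joint's range is limited). The gripper opens to 85 mm and grips with 20 to 120 N. Pads are 22 mm wide; open, the fingers measure 114 mm over their backs; the gripper's body (76 mm by 85 mm) begins 54 mm behind the grasp point. The pads swing forward as they close: fully open they stand 13 mm farther back than shut.
Start: joints at [-69.414, 33.873, 2.773, 92.16, -1.908, 54.013, -1.931], TCP at [0.317, 0.652, 0.248] pointing down, gripper open.
Joint ranges: [-153.93, 153.93], [-27.13, 128.08], [-72.61, 78.16], [10.71, 143.7], [-87.88, 267.88], [4.46, 118.87], [-176.78, 176.78]. Speed limits (degrees/s): [147.25, 147.25, 180, 180, 180, 180, 180].

### API

Orientations are given as [roll, pitch, yaw] about the fixed x, y, z axes, in that order (R = Rz(yaw) Ry(pitch) Rx(roll)).
In Python, from plant import * gives the robot as it stands.
- The arm moves only by the shell command python3 -m handwheel 'ROWS'. ROWS is JSON, a list that holds one entry, the list of rows, each a list of 5 numbers: the finger opening in mm, from 0 to 85.4, then the shift along the world's x, y, z in mm, then the turn about the world's z in degrees. In form: [[[hand, x, y, z, spin], ...]]. A call has 1 to 8 rows; each row shifts and turns the commanded pose from where the row before left it; what a row does not reach is not made up. A row lasts 1/10 s, in which the tool goes at most 50 mm and 8.59 degrees, less where a joint would pass 70% of its speed; a pose out of reach is approached as far as the arm can. A call with a gripper value outside its range is refused whole. The fingers move at their own pace and stop on an object; the grip force is fixed at half the most. Time passes only in rows, so rows that do not move let the fingers close. It gives the time, the measured TCP pose, the force, the opening and the grip force at its end, in the units of the state.
- observe(): the state, without advancing time (a new reading comes with each control period).
- capture(name): name is "scene" or "top" or "wrist"; returns the picture (400x640x3 uint8, blue, green, red); there is no depth.
- camera_model(name): a dict with "fx", "fy", "cx", "cy" (pixels), "T" (4x4, takes a point from camera to world coordinates); the wrist camera has in their place "mount" (4x4, takes a point from camera to tool coordinates, whose origin is the TCP and whose axes are the flange's). Camera axes: x right, y down, z forward; pixel columns grow to the right and rows downward; lengths in m; the calibration is good to about 2 mm. A picture is of the moment at which its call begins: read the wrist's pose just before it. camera_model takes no time and is no camera call.
- hand_in(): hands the job in; it is judged then, once.
The state is a dict: "clock": time; "joint_pos": joint angles; "qd": joint speeds; "joint_torque": joint torques, N m; "tcp_pos": TCP position; "tool_rot": TCP orientation; "ft_force": force on the tool from outside, world axes, zero at the start; "torque": the same for the moment, N m; "width": finger opening in m; "grip_force": force on a finger pad.
Only numpy, scipy, OpenCV 4.12 (cv2) and the standard library are available. Lean on these libraries where they do the work, as an engineer would, in place of code of your own. Each camera call takes 0.05 s, during which the arm holds its last target. There are 200 camera calls.

### The job

Pick up the green tote by its wooden handle and carry it level, with the three loose rollers staying inside, from the blue stand to the grey dock. Feel for the slot in the dock's yellow plate, lower the tote's T-foot through it until the tote rests on the plate, then turn the tote about a quarter turn so that the T-foot locks under the plate, and let go. Leave the two steel cups and the V-block where they are.

Things in the scene. Friction and masses are not known exactly. Their poses are not given: they have to be found in the camera images.
- tote_grip (a point): Centre of the tote's wooden handle bar, which runs along the tote's x between two upright end plates: 146 mm long, 16 mm wide (across y), 18 mm high. This point is 90 mm above the tray's underside, over its middle; the rollers' tops are 58 mm below it. Axes are the tote's own: x along the bar, z up.
- tote: Green open tray 150 mm (x) by 100 mm (y), walls 16 mm high and 4 mm thick, with bar handle above and T-foot below; origin at the centre of the tray's underside, z up. It starts level on the stand, underside 40 mm above the worktop. About 0.35 kg empty, 0.62 kg with the rollers.
- tote_foot (a point): Centre of the steel T-foot's cross bar, 15 mm below the tray's underside, straight under the handle's centre. The cross bar is 44 mm long along the tote's x, 9 mm wide, 8 mm high (its bottom 19 mm, its top 11 mm below the underside); the stem above it is a rod 8 mm in diameter.
- dock: Fixed grey dock, 120 x 124 mm, open under its yellow plate (112 x 86 mm); origin at the centre of its underside on the worktop, z up. The plate is clamped (holds against about 40 N) anywhere from -14 to +14 mm along the dock's y from the dock's middle; this shift is not reported and must be seen or felt for.
- dock_top (a point): Point 40 mm above the dock's origin, level with the yellow plate's top; not moved by the plate's shift; axes as the dock's. The plate is 8 mm thick; through its middle goes a slot 52 mm long along the dock's x and 14 mm wide. Once through, the T-foot has 3 mm of play under the plate and may be turned either way; there is no end stop, either way round serves.
- stand: Fixed blue two-rail stand, 120 x 100 mm; origin at the centre of its underside on the worktop. Rails run along its x, tops 40 mm above the worktop, 56 mm apart; the tote rests on them, its T-foot hanging between them.
- roller0: Loose turned aluminium roller, a plain cylinder 28 mm in diameter and 60 mm long, lying in the tote free to roll; origin at its centre, its axis along its own y. About 0.09 kg.
- roller1: Loose turned aluminium roller, a plain cylinder 28 mm in diameter and 60 mm long, lying in the tote free to roll; origin at its centre, its axis along its own y. About 0.09 kg.
- roller2: Loose turned aluminium roller, a plain cylinder 28 mm in diameter and 60 mm long, lying in the tote free to roll; origin at its centre, its axis along its own y. About 0.09 kg.
- cup_a: Steel cup, a bystander, 64 mm in diameter, 47 mm high; origin at the centre of its underside.
- cup_b: Steel cup, a bystander, 64 mm in diameter, 47 mm high; origin at the centre of its underside.
- vee: Steel V-block, a bystander, 62 x 57 x 35 mm; origin at the centre of its underside.

How it is judged (in metres and radians):
On the way, in this order (a step that is already met when the one before it is completed fails the run):
1. the tote is lifted clear of the stand (height (world z) of tote above 0.062 m and contact force between tote and stand below 0.01 N), for 0.2 s.
2. the T-foot has passed down through the slot, tote in line with the slot (height (world z) of tote_foot between 0.019 and 0.031 m and horizontal distance between tote_foot and dock below 0.033 m and angle between the x axis of tote and the x axis of dock, either way round below 0.3 rad), for 0.1 s.
At the end, for the whole second after the job is handed in: The tote rests on the dock's plate (underside within 3 mm of the plate's top, tilted less than 0.06 rad), its T-foot under the plate and its x axis turned at least 1.05 rad (60 degrees) from the slot's, either way; it is released and at rest, and all three rollers are in it (height (world z) of tote_foot between 0.019 and 0.031 m and horizontal distance between tote_foot and dock below 0.033 m and angle between the x axis of tote and the x axis of dock, either way round above 1.05 rad and angle between tote's own z axis and vertical below 0.06 rad and height (world z) of tote between 0.037 and 0.043 m and linear speed of tote below 0.02 m/s and contact force between the fingers and tote below 0.05 N); the robot touches nothing.
It fails at once if a roller leaves the tote (x of any of roller0, roller1, roller2 in the frame of tote above 0.075 m or x of any of roller0, roller1, roller2 in the frame of tote below -0.075 m or y of any of roller0, roller1, roller2 in the frame of tote above 0.05 m or y of any of roller0, roller1, roller2 in the frame of tote below -0.05 m or z of any of roller0, roller1, roller2 in the frame of tote above 0.045 m or z of any of roller0, roller1, roller2 in the frame of tote below 0.005 m).
It fails at once if the tote is tilted more than 0.35 rad (20 degrees) (angle between tote's own z axis and vertical above 0.35 rad).
It fails at once if a cup or the V-block is moved more than 25 mm (distance of any of cup_a, cup_b, vee from where it was at the start of the episode above 0.025 m).
It also fails if it takes over 51 s, if anything falls off the work surface, if the arm or the gripper's body presses on something with over 40 N, if the wrist force passes 120 N, or if a joint passes its speed limit or range.

## Working session

There is one attempt and no reset: what is moved stays moved. The work goes in short steps, Python scripts to look and compute and a shell command to move; the robot and the scene stay as the last step left them, time stands still between calls to the robot, and variables do not carry over. Pictures are saved under pics/ and viewed, at most 10 in all, crops included, and the job is handed in when it is done.

```bash
mkdir -p pics
python3 - <<'E'
from plant import *
import cv2,numpy as np
s=observe();print(s)
for n in("top","scene"):
    im=capture(n);cv2.imwrite(f"pics/{n}0.png",im);m=camera_model(n);print(n,m)
print(camera_model("wrist"))
E
```

```text
{'clock': 0.0, 'joint_pos': array([-69.41379914,  33.92680495,   2.76693301,  92.23704205,
        -1.90725668,  54.01234775,  -1.93096268]), 'qd': array([-0.08968057,  0.17605501, -0.03839974, -0.07260702,  0.02913014,
        0.04124293,  0.02818005]), 'joint_torque': array([ 1.43707662e-04, -5.48693669e+01,  1.54657625e+00, -1.98118508e+01,
        9.39588906e-03,  8.87127622e-03,  1.52646118e-05]), 'tcp_pos': array([0.31681705, 0.65122816, 0.247123  ]), 'tool_rot': array([-1.79870121e+02,  7.68789918e-03,  1.54061921e+02]), 'ft_force': array([-0.27195287,  0.14620228, -0.23414507]), 'torque': array([ 0.01125959, -0.00304967, -0.00583805]), 'grip_force': 0.0, 'width': 0.0856214672376082}
top {'fx': 363.92245816299686, 'fy': 363.92245816299686, 'cx': 321.6690971884169, 'cy': 193.82456710496803, 'T': array([[ 0.01808031, -0.99483434,  0.09988862,  0.45871037],
       [-0.99974276, -0.01935644, -0.01182109,  0.24240334],
       [ 0.01369352, -0.0996492 , -0.9949284 ,  0.94859379],
       [ 0.        ,  0.        ,  0.        ,  1.        ]])}
scene {'fx': 433.9354995760922, 'fy': 433.9354995760922, 'cx': 319.6429492327318, 'cy': 199.4797823658909, 'T': array([[ 0.86083671, -0.3354778 ,  0.38264187,  0.20669474],
       [-0.50886178, -0.57406344,  0.64149112, -0.32468112],
       [ 0.00445468, -0.74693093, -0.66488671,  0.70354001],
       [ 0.        ,  0.        ,  0.        ,  1.        ]])}
{'fx': 286.1592868481212, 'fy': 286.1592868481212, 'cx': 318.604321624709, 'cy': 199.95903439483095, 'mount': array([[ 1.57640925e-03, -9.59218343e-01, -2.82661787e-01,
         7.22949739e-02],
       [ 9.99998475e-01,  1.29967708e-03,  1.16652753e-03,
        -1.51333983e-04],
       [-7.51585561e-04, -2.82663195e-01,  9.59218929e-01,
        -1.26248991e-01],
       [ 0.00000000e+00,  0.00000000e+00,  0.00000000e+00,
         1.00000000e+00]])}
```

View pics/top0.png

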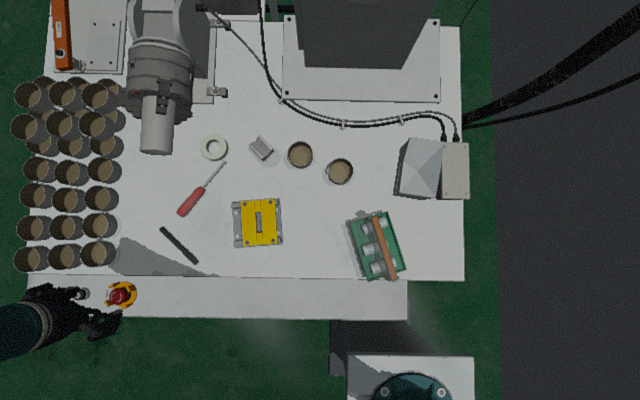

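View pics/scene0.png

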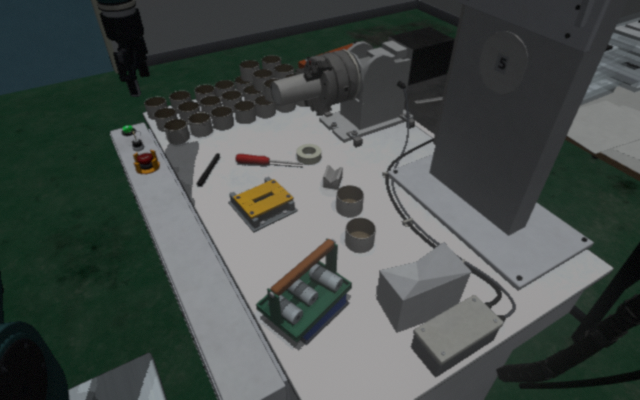

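The top view shows the yellow plate at (258,222) with its slot at (259,222), and the handle running from (373,217) to (397,278). The cups are at (300,154) and (340,170), and the V-block is at (262,148). All of the bystanders lie farther out than the path.

```bash
cat > h.py <<'E'
from plant import *
import cv2,numpy as np
from scipy.spatial.transform import Rotation as R
def ray(m,T,uv,z):
    uv=np.atleast_2d(uv).astype(float)
    d=np.c_[(uv[:,0]-m["cx"])/m["fx"],(uv[:,1]-m["cy"])/m["fy"],np.ones(len(uv))]@T[:3,:3].T
    return T[:3,3]+d*((z-T[2,3])/d[:,2])[:,None]
def wristT(s):
    T=np.eye(4);T[:3,:3]=R.from_euler("xyz",s["tool_rot"],degrees=True).as_matrix();T[:3,3]=s["tcp_pos"]
    return T@camera_model("wrist")["mount"]
def blob(im,lo,hi,roi=None):
    k=cv2.inRange(cv2.cvtColor(im,cv2.COLOR_BGR2HSV),lo,hi)
    if roi:
        q=np.zeros_like(k);x0,y0,x1,y1=roi;q[y0:y1,x0:x1]=k[y0:y1,x0:x1];k=q
    k=cv2.morphologyEx(k,cv2.MORPH_OPEN,np.ones((2,2),np.uint8))
    c=max(cv2.findContours(k,cv2.RETR_EXTERNAL,cv2.CHAIN_APPROX_NONE)[0],key=cv2.contourArea)
    return c[:,0]
def rect(P):
    (c,wh,a)=cv2.minAreaRect((P[:,:2]*1000).astype(np.float32))
    if wh[0]<wh[1]: wh=wh[::-1];a+=90
    return np.round(c,1),np.round(wh,1),round((a+90)%180-90,1)
YEL=((20,150,100),(35,255,255));BRN=((5,90,50),(18,230,230))
E
python3 - <<'E'
from h import *
im=cv2.imread("pics/top0.png");m=camera_model("top")
print("plate",rect(ray(m,m["T"],blob(im,*YEL,(220,185,300,260)),.04)))
print("handle",rect(ray(m,m["T"],blob(im,*BRN,(340,200,420,290)),.139)))
h=cv2.cvtColor(im,cv2.COLOR_BGR2HSV)
c=blob(im,(0,0,40),(180,90,200),(250,200,268,242));print("slot",rect(ray(m,m["T"],c,.04)))
print(ray(m,m["T"],[[234,199],[281,198],[283,246],[234,247]],.02)[:,:2].round(3)) # dock base corners approx
for z,uv in((.047,[300,154]),(.047,[340,170]),(.03,[262,148])):print(ray(m,m["T"],uv,z).round(3))
E
```

```text
plate (array([474.3, 384.6]), array([110.1,  85.2]), 5.6)
handle (array([422.5,  91.6]), array([142.6,  14.1]), 18.7)
slot (array([474.2, 384.7]), array([49.6, 12.4]), 2.0)
[[0.534 0.455]
 [0.539 0.335]
 [0.418 0.327]
 [0.413 0.45 ]]
[[0.649 0.288 0.047]]
[[0.61  0.187 0.047]]
[[0.666 0.387 0.03 ]]
```

```bash
python3 -m handwheel '[[[85,26,-44,0,7.5],[85,26,-44,0,7.5],[85,26,-44,0,7.5],[85,26,-44,0,7.5],[85,26,-44,0,7.5],[85,26,-44,0,7.5],[85,0,0,0,0],[85,0,0,0,0]]]'
python3 - <<'E'
from h import *
s=observe();print(s["tcp_pos"],s["tool_rot"],s["joint_pos"].round(0));im=capture("wrist");cv2.imwrite("pics/w1.png",im)
m=camera_model("wrist");T=wristT(s)
print("plate",rect(ray(m,T,blob(im,*YEL),.04)))
E
```

```text
clock: 0.9
tcp_pos: [0.4711, 0.3912, 0.248]
tool_rot: [-180.0, -0.0, -161.3]
ft_force: [-1.0, 0.5, 0.4]
width: 0.0854
grip_force: 0.0
[0.47112106 0.39123973 0.24797714] [-1.79959881e+02 -3.67647085e-02 -1.61266202e+02] [-38.  26.  -8. 107.   5.  48.  60.]
plate (array([436.5, 412.2]), array([33.1, 31.7]), 6.1)
```

View pics/w1.png

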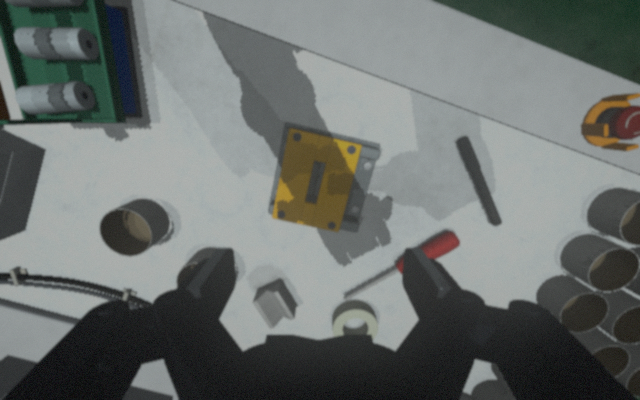

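The plate's corners are at about (287,126), (365,142), (350,230) and (272,212), half in shadow. The slot is at (316,181). I'll widen the mask to take in the shadowed yellow.

Run:
```python
from h import *
s=dict(tcp_pos=[0.47112,0.39124,0.24798],tool_rot=[-179.96,-.037,-161.266])
im=cv2.imread("pics/w1.png");m=camera_model("wrist");T=wristT(s)
c=blob(im,(15,120,40),(35,255,255),(255,110,380,245));print("plate",rect(ray(m,T,c,.04)))
g=cv2.cvtColor(im,cv2.COLOR_BGR2HSV);k=cv2.inRange(g,(0,0,0),(180,110,255));q=np.zeros_like(k);q[155:210,300:332]=k[155:210,300:332]
P=max(cv2.findContours(q,0,1)[0],key=cv2.contourArea)[:,0];print("slot",rect(ray(m,T,P,.04)),cv2.boundingRect(P))
# handle ends visible? no
# dock base: grey corners by eye
```

```text
plate (array([476.8, 390. ]), array([110.4,  84.9]), 5.5)
slot (array([476.2, 388.7]), array([52.4, 15.4]), 6.3) (305, 160, 21, 44)
```

```bash
python3 -m handwheel '[[[85,-8,-50,0,0],[85,-8,-50,0,0],[85,-8,-50,0,0],[85,-8,-50,0,0],[85,-8,-50,0,0],[85,-9,-50,0,0],[85,0,0,0,0],[85,0,0,0,0]]]'
python3 - <<'E'
from h import *
s=observe();print(s["tcp_pos"],s["tool_rot"],s["joint_pos"].round(0));im=capture("wrist");cv2.imwrite("pics/w2.png",im)
m=camera_model("wrist");T=wristT(s)
c=blob(im,(3,90,30),(18,230,230));print("handle",rect(ray(m,T,c,.139)),cv2.boundingRect(c))
E
```

```text
clock: 1.75
tcp_pos: [0.4212, 0.0984, 0.2485]
tool_rot: [180.0, 0.0, -160.9]
ft_force: [0.5, 0.9, 0.3]
width: 0.0851
grip_force: 0.0
[0.42117754 0.09842178 0.24846777] [ 1.79973103e+02  3.80399970e-02 -1.60924900e+02] [-14.  13.  -6. 128.   2.  39.  87.]
handle (array([395.3,  85.4]), array([81.6, 14.1]), 18.4) (305, 119, 18, 98)
```

View pics/w2.png

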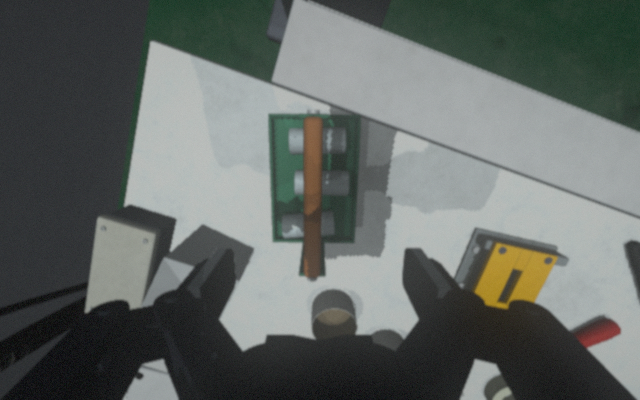

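The handle runs from (313,118) to (314,279), with its lower half in shadow. The three rollers lie in the green tray.

Run:
```python
from h import *
s=observe();im=cv2.imread("pics/w2.png");m=camera_model("wrist");T=wristT(dict(tcp_pos=[.42118,.09842,.24847],tool_rot=[179.973,.038,-160.925]))
P=ray(m,T,[[314,118],[314,279],[315,198],[305,212],[322,212]],.139);print(P.round(4));d=P[0]-P[1];print((P[0]+P[1])/2,np.linalg.norm(d),np.degrees(np.arctan2(d[1],d[0])))
c=blob(im,(0,80,15),(20,255,255),(296,110,332,285));print("handle",rect(ray(m,T,c,.139)),cv2.boundingRect(c))
print(s["tcp_pos"],s["tool_rot"],s["clock"])
```

```text
[[0.3558 0.0723 0.139 ]
 [0.4928 0.1193 0.139 ]
 [0.4179 0.0945 0.139 ]
 [0.4328 0.0904 0.139 ]
 [0.4279 0.1044 0.139 ]]
[0.42432443 0.09579736 0.139     ] 0.14479763767022838 -161.09665907125222
handle (array([394.9,  85.3]), array([82.4, 14.3]), 18.4) (305, 118, 18, 99)
[0.42171246 0.09965399 0.24857233] [ 1.79954183e+02  8.09407416e-02 -1.60791822e+02] 1.8
```

```bash
python3 -m handwheel '[[[85,2,-4.5,-30,0],[85,0,0,-35,0],[85,0,0,-30,0],[85,0,0,-18,0],[85,0,0,-8,0],[85,0,0,0,0],[85,0,0,0,0],[60,0,0,0,0]]]'; python3 -m handwheel '[[[0,0,0,0,0],[0,0,0,0,0],[0,0,0,0,0],[0,0,0,0,0],[0,0,0,0,0],[0,0,0,0,0],[0,0,0,0,0]]]'
```

```text
clock: 2.6
tcp_pos: [0.4243, 0.0939, 0.1282]
tool_rot: [180.0, 0.1, -160.9]
ft_force: [0.4, -0.1, 0.5]
width: 0.0728
grip_force: 0.0
clock: 3.3
tcp_pos: [0.4235, 0.0932, 0.1276]
tool_rot: [180.0, 0.0, -161.0]
ft_force: [-2.7, -0.4, 5.0]
width: 0.015
grip_force: 58.6
```

```bash
python3 -m handwheel '[[[0,0,0,3,0],[0,0,0,6,0],[0,0,0,10,0],[0,0,0,12,0],[0,0,0,12,0],[0,0,0,8,0],[0,0,0,4,0],[0,0,0,0,0]]]'
python3 - <<'E'
from h import *
s=observe();print(s["torque"],s["ft_force"]);im=np.vstack([capture("wrist")[60:300,150:480],capture("scene")[200:360,220:550]]);cv2.imwrite("pics/l1.png",im)
E
```

```text
clock: 4.1
tcp_pos: [0.4236, 0.0931, 0.1828]
tool_rot: [-180.0, 0.1, -160.9]
ft_force: [-0.9, 0.3, -6.2]
width: 0.0151
grip_force: 58.9
[-0.01658531 -0.04516329 -0.00932137] [-0.9295718   0.27358365 -6.23354487]
```

View pics/l1.png

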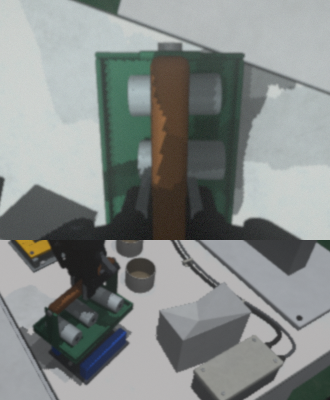

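The tote hangs level with all rollers in it, and the wrist load is about 6.2 N. I'll carry it to above the dock and turn it in line with the slot (about 5.5°).

```bash
python3 -m handwheel '[[[0,0.9,5,0,-1],[0,1.8,10,0,-2],[0,2.6,15,0,-2],[0,3.5,20,0,-2],[0,4.4,25,0,-2],[0,4.4,25,0,-2],[0,4.4,25,0,-1.5],[0,4.4,25,0,-1]]]' >/dev/null; python3 -m handwheel '[[[0,4.4,25,0,0],[0,4.4,25,0,0],[0,4.4,25,0,0],[0,4.4,25,0,0],[0,3.5,20,0,0],[0,2.6,15,0,0],[0,1.7,9,0,0],[0,0,0,0,0]]]';  python3 -m handwheel '[[[0,0,0,0,0],[0,0,0,0,0],[0,0,0,0,0]]]'
python3 - <<'E'
from h import *
s=observe();print(s["torque"],s["ft_force"],s["tcp_pos"],s["tool_rot"]);a=capture("top");b=capture("wrist");c=capture("scene")
for n,i in zip("abc",(a,b,c)):cv2.imwrite(f"pics/d_{n}.png",i)
cv2.imwrite("pics/d.png",np.vstack([np.hstack([cv2.resize(a[160:280,200:320],(300,300)),cv2.resize(c[120:280,200:360],(300,300))]),cv2.resize(b[60:260,150:550],(600,300))]))
E
```

```text
clock: 5.8
tcp_pos: [0.4749, 0.3886, 0.1818]
tool_rot: [180.0, -0.0, -174.4]
ft_force: [-0.5, -0.3, -5.8]
width: 0.0147
grip_force: 58.9
clock: 6.1
tcp_pos: [0.4753, 0.3856, 0.1822]
tool_rot: [-179.9, -0.0, -174.5]
ft_force: [0.9, -0.3, -6.4]
width: 0.0152
grip_force: 58.9
[-0.0320998  -0.04157426  0.00255589] [ 0.94329414 -0.33088012 -6.43361543] [0.47532824 0.38556225 0.18223399] [-1.79937403e+02 -2.59264774e-02 -1.74536001e+02]
```

View pics/d.png

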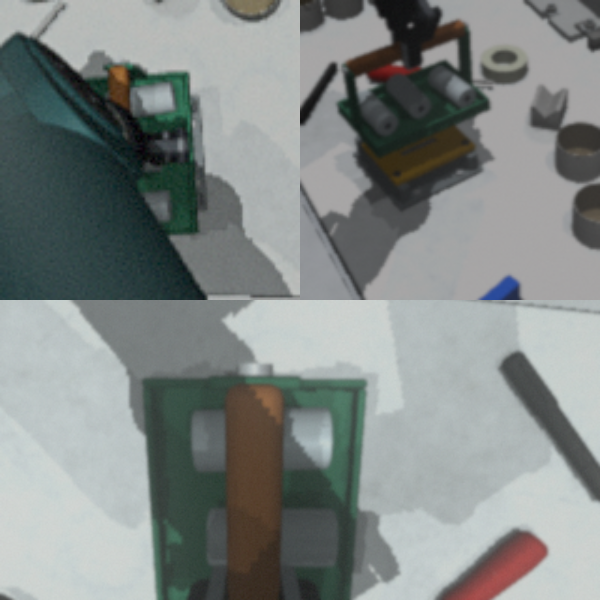

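The tote is level above the dock. The far end of the bar is at about (321,118) in the wrist picture. With the bar gripped between centred pads, that picture gives the wrist camera's lateral bias and where the grip sits along the bar.

Run:
```python
from h import *
pos=np.array([0.47533,0.38556,0.18223]);s=dict(tcp_pos=pos,tool_rot=[-179.94,-.026,-174.536])
im=cv2.imread("pics/d_b.png");m=camera_model("wrist");T=wristT(s);Rt=R.from_euler("xyz",s["tool_rot"],degrees=True).as_matrix()
c=blob(im,(0,80,15),(20,255,255),(290,100,350,250))
print(cv2.boundingRect(c));P=(ray(m,T,c,pos[2]+.011)-pos)@Rt*1000
print("bar in tool: x",P[:,0].min(),P[:,0].max())
for a,b in((-60,-50),(-50,-40),(-40,-30),(30,40),(40,50),(50,60)):
    q=P[(P[:,0]>a)&(P[:,0]<b)]
    if len(q):print(a,q[:,1].min().round(1),q[:,1].max().round(1))
# green tray edges
g=blob(im,(50,70,15),(95,255,255),(220,90,420,260));Q=(ray(m,T,g,pos[2]-.128+.04+.016)-pos)@Rt*1000
print("tray x",Q[:,0].min(),Q[:,0].max(),"y",np.percentile(Q[:,1],[1,99]))
# dock plate from w1 in same camera
print(ray(m,wristT(dict(tcp_pos=[0.47112,0.39124,0.24798],tool_rot=[-179.96,-.037,-161.266])),[316,181.5],.04))
```

```text
(302, 118, 38, 133)
bar in tool: x 15.20350074420084 71.41409390222132
30 -6.5 8.0
40 -6.8 7.8
50 -6.2 7.6
tray x 18.33772343245236 73.94618761561348 y [-2.31797562 44.99724997]
[[0.47505156 0.38961706 0.04      ]]
```

```bash
python3 -m handwheel '[[[0,0,1,-4,-0.2],[0,0,0.5,-8,0],[0,0,0,-10,0],[0,0,0,-6,0],[0,0,0,-3,0],[0,0,0,0,0],[0,0,0,0,0]]]'; python3 -m handwheel '[[[0,0,0,-2,0],[0,0,0,-2,0],[0,0,0,-2,0],[0,0,0,-1,0],[0,0,0,0,0],[0,0,0,0,0]]]'
```

```text
clock: 6.95
tcp_pos: [0.4754, 0.3887, 0.1513]
tool_rot: [180.0, 0.0, -174.6]
ft_force: [-0.1, 1.6, -5.9]
width: 0.015
grip_force: 58.9
clock: 7.55
tcp_pos: [0.4753, 0.3886, 0.1443]
tool_rot: [180.0, 0.0, -174.6]
ft_force: [0.0, 0.7, -6.7]
width: 0.0155
grip_force: 58.8
```

There's no contact at a height where the foot should already be in the slot, so I'll keep lowering.

```bash
python3 -m handwheel '[[[0,0,0,-2,0],[0,0,0,-2,0],[0,0,0,-2,0],[0,0,0,0,0],[0,0,0,0,0]]]'; python3 -m handwheel '[[[0,0,0,-2,0],[0,0,0,-2,0],[0,0,0,-2,0],[0,0,0,-1,0],[0,0,0,0,0],[0,0,0,0,0]]]'
```

```text
clock: 8.05
tcp_pos: [0.4752, 0.3885, 0.1382]
tool_rot: [-180.0, -0.0, -174.6]
ft_force: [0.6, -0.3, -7.2]
width: 0.0149
grip_force: 58.9
clock: 8.65
tcp_pos: [0.4752, 0.3886, 0.1313]
tool_rot: [-180.0, 0.0, -174.6]
ft_force: [-0.5, -0.2, -6.3]
width: 0.0152
grip_force: 58.9
```

```bash
python3 -m handwheel '[[[0,0,0,-1,0],[0,0,0,-1,0],[0,0,0,-1,0],[0,0,0,0,0],[0,0,0,0,0]]]'; python3 -m handwheel '[[[0,0,0,-0.5,0],[0,0,0,0,0],[0,0,0,0,0]]]'
```

```text
clock: 9.15
tcp_pos: [0.4752, 0.3886, 0.1282]
tool_rot: [-180.0, -0.0, -174.6]
ft_force: [-0.6, -0.6, -6.2]
width: 0.0151
grip_force: 58.9
clock: 9.45
tcp_pos: [0.4753, 0.3886, 0.1279]
tool_rot: [180.0, 0.0, -174.6]
ft_force: [-0.1, -0.5, -6.6]
width: 0.015
grip_force: 58.9
```

```bash
python3 -m handwheel '[[[0,0,0,-0.5,0],[0,0,0,0,0],[0,0,0,0,0]]]'; python3 -m handwheel '[[[0,0,0,-0.5,0],[0,0,0,0,0],[0,0,0,0,0]]]'; python3 -m handwheel '[[[0,0,0,-0.5,0],[0,0,0,0,0],[0,0,0,0,0]]]'
```

```text
clock: 9.75
tcp_pos: [0.4753, 0.3888, 0.1278]
tool_rot: [180.0, 0.0, -174.6]
ft_force: [-0.8, -0.0, -2.0]
width: 0.0152
grip_force: 59.6
clock: 10.05
tcp_pos: [0.4753, 0.3888, 0.1277]
tool_rot: [180.0, 0.0, -174.6]
ft_force: [-2.9, -2.4, 6.5]
width: 0.015
grip_force: 60.7
clock: 10.35
tcp_pos: [0.4753, 0.3888, 0.1277]
tool_rot: [180.0, 0.0, -174.6]
ft_force: [-3.3, -1.9, 8.3]
width: 0.0147
grip_force: 61.1
```

It has seated with contact force on the plate. I'll raise it about 1.5 mm, inside the 3 mm of play, and turn.

```bash
python3 -m handwheel '[[[0,0,0,1,0],[0,0,0,1,0],[0,0,0,0,0],[0,0,0,0,-1],[0,0,0,0,-2],[0,0,0,0,-3],[0,0,0,0,-4],[0,0,0,0,-4]]]'; python3 -m handwheel '[[[0,0,0,0,-4],[0,0,0,0,-4],[0,0,0,0,-4],[0,0,0,0,-4],[0,0,0,0,-4],[0,0,0,0,-4]]]'
```

```text
clock: 11.15
tcp_pos: [0.4752, 0.3884, 0.1278]
tool_rot: [-180.0, -0.0, 171.1]
ft_force: [0.4, 1.1, -6.5]
width: 0.015
grip_force: 59.0
clock: 11.75
tcp_pos: [0.4751, 0.3884, 0.1278]
tool_rot: [-180.0, 0.0, 147.1]
ft_force: [1.0, -0.3, -6.5]
width: 0.0149
grip_force: 58.9
```

```bash
python3 -m handwheel '[[[0,0,0,0,-4],[0,0,0,0,-4],[0,0,0,0,-4],[0,0,0,0,-4],[0,0,0,0,-4],[0,0,0,0,-4]]]'; python3 -m handwheel '[[[0,0,0,0,-4],[0,0,0,0,-4],[0,0,0,0,-4],[0,0,0,0,-4],[0,0,0,0,-4],[0,0,0,0,-3],[0,0,0,0,-1],[0,0,0,0,0]]]'
```

```text
clock: 12.35
tcp_pos: [0.4749, 0.3884, 0.1278]
tool_rot: [-180.0, 0.0, 123.1]
ft_force: [0.7, -0.6, -6.0]
width: 0.015
grip_force: 59.0
clock: 13.15
tcp_pos: [0.4748, 0.3887, 0.1278]
tool_rot: [-180.0, 0.0, 99.4]
ft_force: [-0.5, -0.0, -7.0]
width: 0.0148
grip_force: 58.9
```

```bash
python3 -m handwheel '[[[0,0,0,-0.5,0],[0,0,0,0,0],[0,0,0,0,0]]]'; python3 -m handwheel '[[[0,0,0,-0.3,0],[0,0,0,0,0],[0,0,0,0,0]]]'
```

```text
clock: 13.45
tcp_pos: [0.475, 0.3887, 0.1278]
tool_rot: [-180.0, -0.0, 99.4]
ft_force: [-0.9, -1.0, -4.9]
width: 0.015
grip_force: 59.0
clock: 13.75
tcp_pos: [0.4751, 0.3888, 0.1278]
tool_rot: [-180.0, -0.0, 99.4]
ft_force: [-2.1, 0.4, -1.5]
width: 0.0153
grip_force: 59.5
```

```bash
python3 -m handwheel '[[[70,0,0,0,0],[70,0,0,0,0],[70,0,0,0,0],[70,0,0,0,0],[70,0,0,0,0]]]'; python3 -m handwheel '[[[70,0,0,10,0],[70,0,0,20,0],[70,0,0,30,0],[70,0,0,40,0],[70,0,0,40,0],[70,0,0,10,0],[70,0,0,0,0],[70,0,0,0,0]]]'
python3 - <<'E'
from h import *
s=observe();print(s["ft_force"],s["width"],s["grip_force"],s["tcp_pos"])
im=capture("wrist");cv2.imwrite("pics/w9.png",im);c=capture("scene")
m=camera_model("wrist");b=blob(im,(0,80,15),(20,255,255),(270,90,370,300));print(rect(ray(m,wristT(s),b,.139)))
cv2.imwrite("pics/e.png",np.hstack([im[60:320,160:480],cv2.resize(c[120:250,200:360],(320,260))]))
E
```

```text
clock: 14.25
tcp_pos: [0.4756, 0.3887, 0.1277]
tool_rot: [180.0, -0.0, 99.4]
ft_force: [0.4, 0.1, 0.4]
width: 0.0699
grip_force: 0.0
clock: 15.05
tcp_pos: [0.4744, 0.3883, 0.2768]
tool_rot: [-179.9, 0.0, 99.4]
ft_force: [0.1, 0.0, 0.1]
width: 0.0699
grip_force: 0.0
[0.11713016 0.00272146 0.08531645] 0.06992329485800644 0.0 [0.47442229 0.38828174 0.27680041]
(array([477.8, 376.8]), array([118.4,  14.5]), -80.9)
```

View pics/e.png

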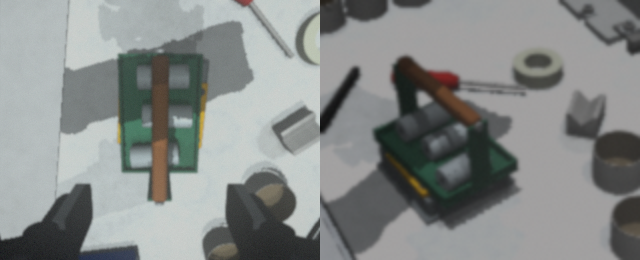

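The tote sits level on the plate, turned crosswise (bar at −80.9° against the slot's 5.5°, about 86°). All three rollers are in it and the gripper is clear.

```bash
python3 -c "
from plant import *
print(hand_in())"
```

```text
the job is handed in; nothing more can be done
None
```

I put the tote on the dock, turned it about 86° so the T-foot sits crosswise under the plate, released it with all three rollers inside, and handed the job in at about 15 s; `hand_in()` returned no verdict.

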